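Dispense one egg-stand disc and push it onto the card

ROBOT

A 6-joint arm with a two-finger parallel gripper is mounted at the origin on the work surface. World frame = base frame: x ahead of the robot, y to its left, z up, the work surface at z = 0. Lengths are in mm, angles in degrees, forces in N, time in s.
With the tool pointing down it reaches from about 350 to 875 mm from the base axis. Payload 4.2 kg.
Tool frame: the origin (TCP) lies at the very end of the fingers, on their centre line; the grasp point (between the pads) lies 19 mm behind it; z points along the fingers, y is the direction in which the jaws open and shut (so a half turn about z gives the same grasp; the last joint's range is limited). The gripper opens to 87 mm and grips with 3 to 60 N. Pads are 19 mm wide; open, the fingers measure 117 mm over their backs; the gripper's body (75 mm by 190 mm) begins 51 mm behind the grasp point.
Start: joints at [-52.219, 22.042, 0.453, 0, -68.411, -14.817], TCP at [243.86, -575.44, 222.55] pointing down, gripper open.
Joint ranges: [-179.83, 179.83], [-69.29, 118.12], [-61.27, 80.66], [-181.25, 117.63], [-171.15, -9.14], [-177.46, 177.46]. Speed limits (degrees/s): [159.86, 159.86, 180, 180, 180, 180].

INTERFACE

Orientations are given as a 3x3 rotation matrix whose columns are the frame's x, y, z axes.
In Python, from plant import r gives the robot as it stands.
- The arm moves only by the tool send_rows, never from a script. Its argument "plan" is a list of rows, each a list of 3 entries, a list of its own where there are three numbers: the closure, from 0 (fully open) to 1 (shut), then the shift along the tool's x, y, z in cm, then the turn about the tool's z in units of 6 degrees (1.0 is 6 degrees). A call has 1 to 10 rows; each row is the pose to reach, as a shift and turn from the pose measured when the call began, along the tool's axes at that moment; what a row does not reach only later rows make up. A row lasts 1/10 s, in which the tool goes at most 50 mm and 8.59 degrees, less where a joint would pass 70% of its speed; a pose out of reach is approached as far as the arm can. A call with a gripper value outside its range is refused whole. The fingers move at their own pace and stop on an object; "force" is the grip in N (left out, the last holds). Time passes only in rows, so rows that repeat a pose let the fingers close. It gives the time, the measured TCP pose, the force and the opening at its end, in the units of the state.
- r.observe(): the state, without advancing time (a new reading comes with each control period).
- r.capture(name): name is "scene" or "top" or "wrist"; returns a dict with "frame" (420x560x3 uint8, blue, green, red), "fx", "fy", "cx", "cy" (pixels), "k1" (the pictures are not rectified: a ray, as slopes to the right and down, at radius r is drawn at 1 + k1 r^2 times it, then the intrinsics apply), "rvec" (rotation vector, rad) and "tvec" (3), from world to camera coordinates, as OpenCV has them. Camera axes: x right, y down, z forward; pixel columns grow to the right and rows downward; lengths in mm; the calibration is good to about 2 mm. A picture is of the moment at which its call begins. There is no depth.
- r.job_done(): hands the job in, once; it reports no verdict.
Trained networks look in a picture, given as the dict that the camera call returned (one of the last four; its "shot" number tells which), for a name from the list of things; names that differ only in an ending like _2 or _b are one class to them, and where a whole thing is asked for, a point or a joint stands for the part that bears it (a point fixed in the world has none). Each returns a list of dicts, best first, with "confidence" (0 to 1); they miss things now and then, are a little off and sometimes report something else, mostly with a low value. They report only what shows in the picture. A call takes as long as a camera call. They do not tell look-alikes from the thing itself.
- r.cut_out(name, picture): "region" (420x560 bool, what is visible of it).
- r.spot_point(name, picture): "centre" ([x, y, z] in mm, in world coordinates, good to about 4 mm: a listed point, or the origin of a listed thing).
The state is a dict: "time": time; "joint_positions": joint angles; "joint_vel": joint speeds; "joint_torque": joint torques, N m; "ee_pos": TCP position; "ee_rot": TCP orientation; "contact_force": force on the tool from outside, world axes, zero at the start; "ft_torque": the same for the moment, N m; "grip_width": opening from 0.0 (shut) to 1.0 (fully open).
Only numpy, scipy, OpenCV 4.12 (cv2) and the standard library are available. Lean on these libraries where they do the work, as an engineer would, in place of code of your own. Each camera call takes 0.05 s, during which the arm holds its last target. There are 200 camera calls.

TASK

Press the plunger of the disc feeder all the way down once and let it come back up, so that a single wooden disc comes out of the mouth. Then gently push that disc aside along the table with the fingertips until it lies flat and wholly on the white paper card. Do not lift the disc, leave the other discs in the feeder, do not disturb the other things, and finish with the hand clear.

Things in the scene. Friction and masses are not known exactly. Their poses are not given: they have to be found in the camera images.
- feeder: Fixed disc feeder. Origin on the table under the stack's centre; discs come out along -x; z up. Clear-walled open-topped square magazine: 26 mm from the origin to every side, 56 mm high, open under its front wall for 15 mm (the mouth). Grey housing 54 mm wide, 26 mm high, from x = 22 to 104 mm; the plunger stands on it at x = 60 mm. The discs lie directly on the table.
- plunger_top (a point): Centre of the plunger's flat black round cap (34 mm across, 9 mm thick), on its upper face, 64 mm above the table when up. Press it straight down.
- plunger (a joint): Plunger travel in m: 0 up, 0.030 fully down (stop). A spring returns it. Needs 2 to 4 N to start, about 4 to 7 N on the way to the stop. It drives a 30 mm wide bar along the feeder's -x through the foot of the magazine, which pushes the lowest disc out and withdraws as the plunger rises; the next disc then drops down.
- disc0: dark wooden egg-stand disc, solid, 40 mm in diameter and 12 mm thick, about 16 g; origin at the centre of its underside, z along its axis; the lowest of the stack of four in the feeder, the one that comes out. After a press its centre lies 71 mm from the feeder's origin along -x (a little more if pressed fast). It slides freely on the table.
- disc1: dark wooden egg-stand disc, solid, 40 mm in diameter and 12 mm thick, about 16 g; origin at the centre of its underside, z along its axis; second from below in the feeder; stays there.
- disc2: dark wooden egg-stand disc, solid, 40 mm in diameter and 12 mm thick, about 16 g; origin at the centre of its underside, z along its axis; third from below in the feeder; stays there.
- disc3: dark wooden egg-stand disc, solid, 40 mm in diameter and 12 mm thick, about 16 g; origin at the centre of its underside, z along its axis; top of the stack in the feeder; stays there.
- card: White paper card, 110 x 110 mm, flat on the table (its thickness does not matter, nothing catches on it), to the left or the right of the feeder's mouth. Origin at its centre, x and y along its edges.
- egg_tray: Fixed cardboard tray of eggs, 110 x 110 mm, 37 mm high, on the side of the feeder where the card is not; origin at the centre of its underside. Do not hit it.
- loupe: Loose black loupe, 32 mm across, 32 mm high, standing left of the feeder's rear; leave alone. Origin under its centre.
- jar: Loose small jar, 40 mm across, 50 mm high, right of the feeder's rear; leave alone. Origin under its centre.
- egg_ring: Loose wooden ring, 48 mm across with a 30 mm hole, 14 mm high, at the back left; not one of the discs, leave alone. Origin under its centre.
- weight: Loose brass weight, 28 mm across, 40 mm high, at the back right; leave alone. Origin under its centre.
- brush: Loose brush, 150 mm long, lying near the robot crosswise (its length is its x axis); leave alone.
- calliper: Loose steel calliper, 150 mm long (its x axis), lying at the far left, pointing ahead; leave alone.
Mind the look-alikes: they are no part of the job. Of the things that look like the feeder, the largest one is meant.

How it is judged (in metres and radians):
On the way, in this order (a step that is already met when the one before it is completed fails the run):
1. the plunger is pressed fully down (value of joint plunger above 0.027 m), for 0.05 s.
2. the plunger is back up and one disc lies outside the mouth, the rest in the feeder (value of joint plunger below 0.003 m and horizontal distance between disc0 and feeder above 0.045 m and horizontal distance between each of disc1, disc2, disc3 and feeder below 0.012 m), for 0.1 s.
3. the disc lies wholly on the card (x of disc0 in the frame of card between -0.036 and 0.036 m and y of disc0 in the frame of card between -0.036 and 0.036 m), for 0.2 s.
At the end, for the whole second after the job is handed in: The dispensed disc lies flat and still on the table, its centre within 36 mm of the card's centre along both card edges (that is, wholly on the card, to 1 mm); the plunger is up (within 3 mm); the other three discs are stacked down in the feeder, within 12 mm of its centre (all of step 3 and height (world z) of disc0 below 0.004 m and angle between disc0's own z axis and vertical below 0.1 rad and linear speed of disc0 below 0.01 m/s and value of joint plunger below 0.003 m and horizontal distance between each of disc1, disc2, disc3 and feeder below 0.012 m and height (world z) of disc1 below 0.005 m and height (world z) of disc2 below 0.017 m and height (world z) of disc3 below 0.029 m); the robot touches nothing.
It fails at once if the disc is lifted (16 mm off the table) or tipped over (height (world z) of disc0 above 0.016 m or angle between disc0's own z axis and vertical above 0.7 rad).
It fails at once if the disc is pinched or pressed on hard (over 20 N) (contact force between the fingers and disc0 above 20 N).
It fails at once if another disc leaves the feeder (a second press) or is raised in it (horizontal distance between any of disc1, disc2, disc3 and feeder above 0.02 m or height (world z) of disc1 above 0.024 m or height (world z) of disc2 above 0.036 m or height (world z) of disc3 above 0.048 m).
It fails at once if a bystander is moved by more than 15 mm (distance of any of loupe, jar, egg_ring, weight, brush, calliper from where it was at the start of the episode above 0.015 m).
It fails at once if the tray of eggs is hit (over 10 N) (contact force between the arm and egg_tray above 10 N).
It also fails if it takes over 64 s, if anything falls off the work surface, if the arm or the gripper's body presses on something with over 40 N, if the wrist force passes 120 N, or if a joint passes its speed limit or range.

## Working session

There is one attempt and no reset: what is moved stays moved. The work goes in short steps, Python scripts to look and compute and a tool call to move; the robot and the scene stay as the last step left them, time stands still between calls to the robot, and variables do not carry over. Pictures are saved under pics/ and viewed, about 8 in all and at most 12, crops included, and the job is handed in when it is done.

Besides the shell and the picture viewer there is one more tool, called after "Emit:" by a JSON object that holds its "fn" and its "kwargs", one argument or row to a line. send_rows: Moves the arm, as the interface text tells. Its arguments: {"type":"object","properties":{"plan":{"type":"array","items":{"type":"array"}},"force":{"type":"number"}},"required":["plan"]}

```bash
mkdir -p pics; python3 - <<'E'
from plant import r
import cv2,numpy as np
o=r.observe();print(o['time'],o['ee_pos'],o['ee_rot'],o['grip_width'])
for c in("scene","top"):
    p=r.capture(c);cv2.imwrite(f"pics/{c}0.png",p["frame"])
    print(c,p['tvec'],p['rvec'])
    for n in("feeder","plunger_top","card","egg_tray","loupe","jar","egg_ring","weight","brush","calliper"):
        print(n,[(np.round(d["centre"],0).tolist(),round(d["confidence"],2)) for d in r.spot_point(n,p)][:4])
E
```

```text
0.0 [ 243.63803221 -574.91161668  221.47208902] [[-9.20817687e-01 -3.89992275e-01 -9.01617182e-04]
 [-3.89993312e-01  9.20815589e-01  1.96661860e-03]
 [ 6.32570930e-05  2.16252187e-03 -9.99997660e-01]] 0.9971556064127362
scene [-251.55515883 -127.63780936 1491.95917859] [ 1.87360924  1.12437576 -0.65819438]
feeder [([283.0, 201.0, -0.0], 0.82), ([304.0, -277.0, 3.0], 0.63), ([586.0, -8.0, -3.0], 0.59)]
plunger_top [([350.0, -278.0, 46.0], 0.67)]
card [([517.0, -250.0, 2.0], 0.83)]
egg_tray [([493.0, 227.0, -3.0], 0.68)]
loupe [([668.0, 144.0, -4.0], 0.59)]
jar [([695.0, -151.0, 1.0], 0.6)]
egg_ring [([689.0, 267.0, -2.0], 0.84), ([584.0, -9.0, 38.0], 0.38)]
weight [([680.0, -254.0, 4.0], 0.95)]
brush [([382.0, 22.0, 1.0], 0.86)]
calliper [([476.0, 385.0, 1.0], 0.73), ([681.0, -256.0, 2.0], 0.54)]
top [  53.22808741  492.69614229 1244.08542127] [ 2.15244052 -2.17157285  0.11763031]
feeder [([306.0, -278.0, 1.0], 0.9), ([288.0, 204.0, -1.0], 0.88), ([584.0, -5.0, -2.0], 0.6)]
plunger_top [([641.0, -12.0, 64.0], 0.63), ([350.0, -278.0, 50.0], 0.62), ([332.0, 203.0, 48.0], 0.6)]
card [([641.0, -12.0, 67.0], 0.68), ([521.0, -245.0, -2.0], 0.67), ([583.0, -7.0, 39.0], 0.44)]
egg_tray [([494.0, 230.0, 0.0], 0.62)]
loupe [([666.0, 145.0, 0.0], 0.43), ([698.0, -152.0, -1.0], 0.33)]
jar [([695.0, -151.0, 2.0], 0.5)]
egg_ring []
weight [([675.0, -252.0, -1.0], 0.53)]
brush [([386.0, 25.0, 2.0], 0.72)]
calliper []
```

View pics/top0.png

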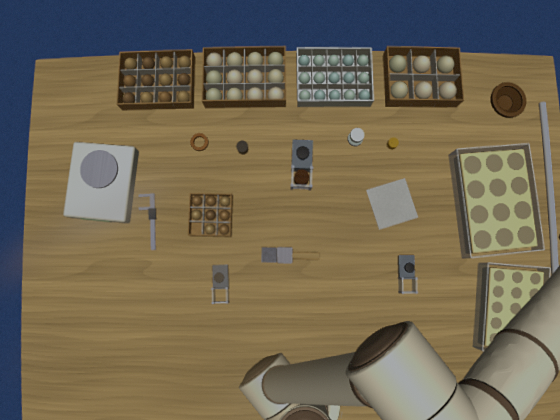

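View pics/scene0.png

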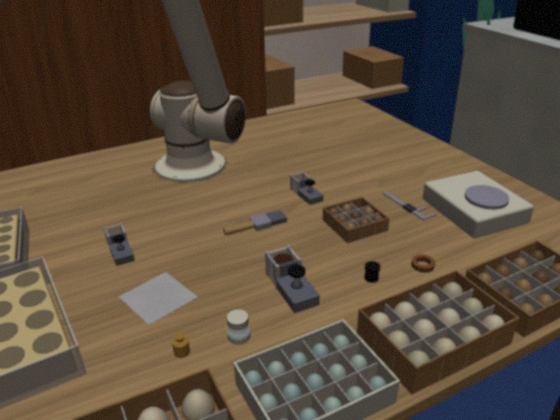

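The top view shows the target feeder, the largest one, with its cap at about (303,152) and its mouth facing down in the picture. The card is at (392,203), the egg tray at (211,215), and two small look-alike feeders stand near the robot. Next I'll refine the yaws and write a motion helper.

```bash
cat > h.py <<'E'
from plant import r
import cv2,numpy as np
def ray(p,uv,z=0):
    """pixels -> world points on plane z"""
    K=np.array([[p['fx'],0,p['cx']],[0,p['fy'],p['cy']],[0,0,1.]])
    D=np.array([p['k1'],0,0,0,0.])
    n=cv2.undistortPoints(np.float64(uv).reshape(-1,1,2),K,D).reshape(-1,2)
    R=cv2.Rodrigues(np.float64(p['rvec']))[0];c=-R.T@np.ravel(p['tvec'])
    d=np.c_[n,np.ones(len(n))]@R
    return c+d*((z-c[2])/d[:,2])[:,None]
def near(name,p,xy,tol=60):
    return [d for d in r.spot_point(name,p) if np.hypot(*(np.array(d['centre'][:2])-xy))<tol]
def go(x,y,z,yaw=None):
    """shift cm in tool axes and turn units; yaw = world angle of tool y axis, mod 180"""
    o=r.observe();R=np.array(o['ee_rot']);e=np.array(o['ee_pos'])
    s=R.T@(np.array([x,y,z])-e)/10
    cur=np.degrees(np.arctan2(R[1,1],R[0,1]))
    t=0 if yaw is None else -((yaw-cur+90)%180-90)/6
    print('t',round(o['time'],2),'pos',np.round(e,1),'yaw',round(cur,1),'shift',np.round(s,2),'turn',round(t,2),'F',np.round(o['contact_force'],1),'j6',np.round(o['joint_positions'][5],1))
E
python3 - <<'E'
from h import *
for c in("top","scene"):
    p=r.capture(c)
    for n,xy in(("card",(519,-248)),("feeder",(584,-7))):
        for d in r.cut_out(n,p)[:4]:
            m=d['region'].astype(np.uint8);v,u=np.nonzero(m)
            if len(u)<50: continue
            w=ray(p,np.c_[u,v])[:,:2];ce=w.mean(0)
            if np.hypot(*(ce-xy))<80:
                print(c,n,round(d['confidence'],2),len(u),ce.round(1),cv2.minAreaRect(w.astype(np.float32)))
    for n,xy in(("plunger_top",(641,-12)),("feeder",(584,-7)),("disc3",(584,-7))):
        print(c,n,[(np.round(d['centre'],1),round(d['confidence'],2)) for d in near(n,p,xy)])
p=r.capture("top");cv2.imwrite("pics/z.png",cv2.resize(p['frame'][130:230,250:440],None,fx=4,fy=4,interpolation=cv2.INTER_CUBIC))
go(641,-11,120,0)
E
```

```text
top card 0.66 1757 [ 518.4 -247. ] ((519.3383178710938, -246.58291625976562), (114.20922088623047, 113.72834777832031), 16.477067947387695)
top feeder 0.76 667 [650.4 -11. ] ((629.157958984375, -9.768196105957031), (55.79491424560547, 132.96800231933594), 88.97038269042969)
top plunger_top [(array([644.6, -11.3,  66.4]), 0.43)]
top feeder [(array([586.4,  -8.4,  -1.7]), 0.88)]
top disc3 [(array([584.8,  -5.9,  39. ]), 0.65)]
scene card 0.63 2100 [ 519.9 -249.1] ((518.384765625, -247.7064666748047), (113.07608032226562, 111.94091796875), 17.128652572631836)
scene feeder 0.58 2093 [594.3   4.4] ((585.255859375, 4.526939392089844), (84.75079345703125, 209.6727294921875), 76.90567016601562)
scene plunger_top [(array([649.7,  -9.3,  63.3]), 0.54)]
scene feeder [(array([586.8,  -6.4,  -3.4]), 0.55)]
scene disc3 [(array([587.6,  -9.7,  39.4]), 0.65)]
t 1.75 pos [ 243.9 -575.5  222.5] yaw 113.0 shift [-58.59  36.48  10.25] turn -11.17 F [ 0.9 -0.2 -0.4] j6 -14.8
```

View pics/z.png

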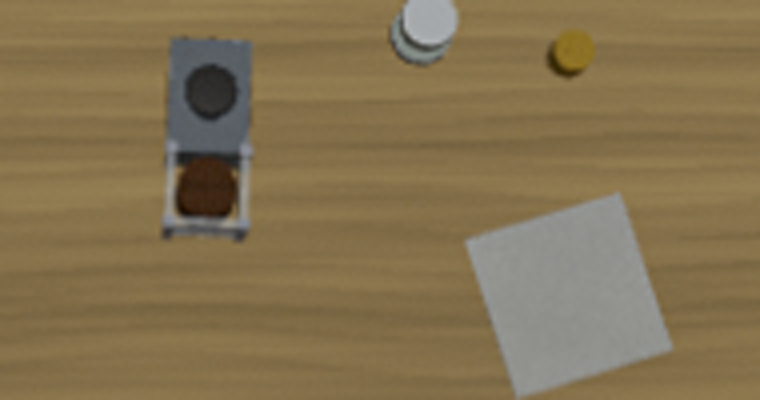

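Emit:
{"fn": "send_rows", "kwargs": {
  "plan": [
    [1,[-58.9,36.3,7],-11.2],
    [1,[-58.9,36.3,7],-11.2],
    [1,[-58.9,36.3,7],-11.2],
    [1,[-58.9,36.3,7],-11.2],
    [1,[-58.9,36.3,7],-11.2],
    [1,[-58.9,36.3,7],-11.2],
    [1,[-58.9,36.3,7],-11.2],
    [1,[-58.9,36.3,7],-11.2],
    [1,[-58.9,36.3,7],-11.2],
    [1,[-58.9,36.3,7],-11.2]
  ],
  "force": 20
}}

```text
time: 2.75
ee_pos: [533.0, -168.0, 172.4]
ee_rot: [[0.003, -1.0, 0.001], [-1.0, -0.003, -0.0], [0.0, -0.001, -1.0]]
contact_force: [0.6, -1.2, 1.1]
grip_width: 0.17
```

```bash
python3 -c "
from h import *
go(645,-11,110,0)"
```

```text
t 2.75 pos [ 533.  -168.   172.4] yaw -179.8 shift [-15.67 -11.25   6.25] turn 0.03 F [ 0.6 -1.2  1.1] j6 1.1
```

Emit:
{"fn": "send_rows", "kwargs": {
  "plan": [
    [1,[-15.7,-11.2,6],0],
    [1,[-15.7,-11.2,6],0],
    [1,[-15.7,-11.2,6],0],
    [1,[-15.7,-11.2,6],0],
    [1,[-15.7,-11.2,6],0],
    [1,[-15.7,-11.2,6],0],
    [1,[-15.7,-11.2,6],0],
    [1,[-15.7,-11.2,6],0]
  ]
}}

```text
time: 3.55
ee_pos: [644.1, -12.0, 113.4]
ee_rot: [[0.002, -1.0, 0.002], [-1.0, -0.002, -0.0], [0.0, -0.002, -1.0]]
contact_force: [0.1, 0.0, 0.3]
grip_width: 0.008
```

```bash
python3 - <<'E'
from h import *
go(645,-11,70,0)
p=r.capture("wrist");cv2.imwrite("pics/w1.png",p['frame'])
for n in("plunger_top","feeder","disc3"):
    print(n,[(np.round(d['centre'],1),round(d['confidence'],2)) for d in r.spot_point(n,p)])
E
```

```text
t 3.55 pos [644.1 -12.  113.4] yaw -179.9 shift [-0.1  -0.08  4.34] turn 0.02 F [0.1 0.  0.3] j6 -13.2
plunger_top [(array([644.4, -10.9,  61.3]), 0.84)]
feeder [(array([581.8,  -8.2,  -3. ]), 0.64)]
disc3 [(array([586.4,  -6.7,  35. ]), 0.8)]
```

View pics/w1.png

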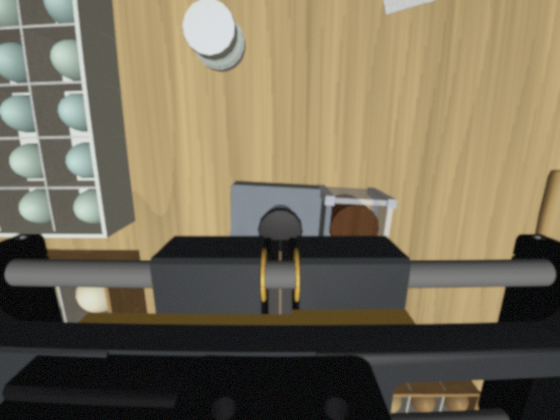

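The wrist view shows the cap at about (281,225), centred under the closed fingers. I'll approach, then press.

Emit:
{"fn": "send_rows", "kwargs": {
  "plan": [
    [1,[-0.1,-0.05,2],0],
    [1,[-0.1,-0.05,3.5],0],
    [1,[-0.1,-0.05,4.3],0],
    [1,[-0.1,-0.05,4.5],0],
    [1,[-0.1,-0.05,4.5],0]
  ]
}}

```text
time: 4.25
ee_pos: [645.1, -10.8, 68.5]
ee_rot: [[0.002, -1.0, 0.002], [-1.0, -0.002, -0.0], [0.0, -0.002, -1.0]]
contact_force: [-0.4, 0.3, -0.3]
grip_width: 0.003
```

Emit:
{"fn": "send_rows", "kwargs": {
  "plan": [
    [1,[0,0,0.5],0],
    [1,[0,0,0.9],0],
    [1,[0,0,1.3],0],
    [1,[0,0,1.7],0],
    [1,[0,0,2.1],0],
    [1,[0,0,2.5],0],
    [1,[0,0,2.9],0],
    [1,[0,0,3.2],0],
    [1,[0,0,3.4],0],
    [1,[0,0,3.4],0]
  ]
}}

```text
time: 5.25
ee_pos: [646.2, -10.7, 34.6]
ee_rot: [[0.002, -1.0, 0.004], [-1.0, -0.002, -0.0], [0.0, -0.004, -1.0]]
contact_force: [4.4, -0.1, 4.3]
grip_width: 0.003
```

Emit:
{"fn": "send_rows", "kwargs": {
  "plan": [
    [1,[0,0,0.1],0],
    [1,[0,0,0.2],0],
    [1,[0,0,0.2],0]
  ]
}}

```text
time: 5.55
ee_pos: [646.4, -10.7, 34.3]
ee_rot: [[0.003, -1.0, 0.005], [-1.0, -0.003, -0.0], [0.0, -0.005, -1.0]]
contact_force: [-0.9, -0.5, 11.1]
grip_width: 0.008
```

The force rose to 11 N with no further travel, so the plunger is at its stop. Releasing.

Emit:
{"fn": "send_rows", "kwargs": {
  "plan": [
    [1,[0,0,-0.3],0],
    [1,[0,0,-0.8],0],
    [1,[0,0,-1.3],0],
    [1,[0,0,-1.8],0],
    [1,[0,0,-2.3],0],
    [1,[0,0,-2.8],0],
    [1,[0,0,-3.5],0],
    [1,[0,0,-5],0],
    [1,[0,0,-8],0],
    [1,[0,0,-8],0]
  ]
}}

```text
time: 6.55
ee_pos: [648.4, -10.6, 118.8]
ee_rot: [[0.004, -1.0, 0.012], [-1.0, -0.004, -0.0], [0.0, -0.012, -1.0]]
contact_force: [1.2, 0.8, 0.5]
grip_width: 0.005
```

```bash
python3 - <<'E'
from h import *
for c in("top","wrist","scene"):
    p=r.capture(c);cv2.imwrite(f"pics/{c}2.png",p['frame'])
    for n in("disc0","plunger_top"):
        print(c,n,[(np.round(d['centre'],1),round(d['confidence'],2)) for d in r.spot_point(n,p)])
go(514,75,120,0)
E
```

```text
top disc0 [(array([513.4,  -5.7,   3.7]), 0.46), (array([584.5,  -8.9,  27.1]), 0.43)]
top plunger_top [(array([334.5, 204.3,  43.1]), 0.63), (array([ 350.5, -277.5,   48.8]), 0.52)]
wrist disc0 [(array([586.7, -12.5,  22.6]), 0.96), (array([514.7,  -4.6,  -2.4]), 0.75)]
wrist plunger_top [(array([643.4, -11.8,  62.9]), 0.57)]
scene disc0 [(array([513.6,  -5.2,  -1.2]), 0.65), (array([588.2,  -7.8,  24.3]), 0.48)]
scene plunger_top [(array([ 351.6, -278.5,   47.2]), 0.7), (array([648. , -10.3,  63.3]), 0.66)]
t 7.0 pos [645.6 -10.7 113.5] yaw -179.8 shift [-8.61 13.13 -0.7 ] turn 0.03 F [-0.1  0.2 -0.7] j6 -13.3
```

View pics/scene2.png

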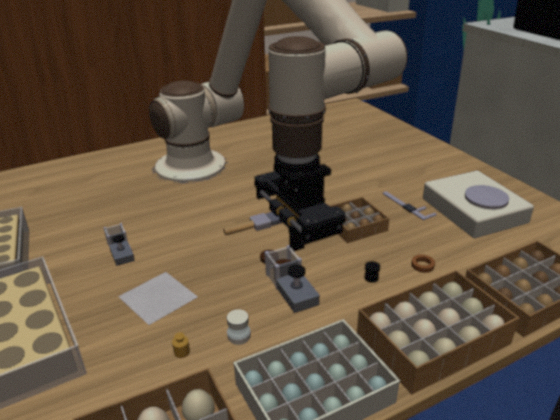

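The disc has come out at about (514,-5), visible in the scene view at (267,257), and the plunger is up again. I'll come down behind it on its +y side with the jaws about 25 mm apart, so the two fingertips cradle it.

Emit:
{"fn": "send_rows", "kwargs": {
  "plan": [
    [0.71,[-6.6,13.1,-0.3],0],
    [0.71,[-6.6,13.1,-0.3],0],
    [0.71,[-6.6,13.1,-0.3],0],
    [0.71,[-6.6,13.1,-0.3],0],
    [0.71,[-6.6,13.1,-0.3],0],
    [0.71,[-6.6,13.1,-0.3],0]
  ]
}}

```text
time: 7.6
ee_pos: [515.5, 55.1, 116.4]
ee_rot: [[0.003, -1.0, 0.005], [-1.0, -0.003, -0.0], [0.0, -0.005, -1.0]]
contact_force: [0.8, -0.6, 0.1]
grip_width: 0.283
```

```bash
python3 -c "
from h import *
go(514,55,5,0);print(r.observe()['grip_width'])"
```

```text
t 7.6 pos [515.5  55.1 116.4] yaw -179.8 shift [ 0.    0.2  11.13] turn 0.03 F [ 0.8 -0.6  0.1] j6 -24.1
0.28341568652360716
```

Emit:
{"fn": "send_rows", "kwargs": {
  "plan": [
    [0.71,[0,0.15,4],0],
    [0.71,[0,0.15,7],0],
    [0.71,[0,0.15,9],0],
    [0.71,[0,0.15,10],0],
    [0.71,[0,0.15,10.7],0],
    [0.71,[0,0.15,11.1],0],
    [0.71,[0,0.15,11.1],0]
  ]
}}

```text
time: 8.3
ee_pos: [515.0, 55.0, 5.5]
ee_rot: [[0.003, -1.0, 0.005], [-1.0, -0.003, -0.0], [0.0, -0.005, -1.0]]
contact_force: [0.1, -0.7, -0.6]
grip_width: 0.286
```

```bash
python3 -c "
from h import *
go(519,-222,4.5,0)"
```

```text
t 8.3 pos [515.   55.    5.5] yaw -179.8 shift [27.7  -0.33  0.11] turn 0.03 F [ 0.1 -0.7 -0.6] j6 -24.2
```

Emit:
{"fn": "send_rows", "kwargs": {
  "plan": [
    [0.71,[0.8,0.05,0.1],0],
    [0.71,[1.6,0.05,0.1],0],
    [0.71,[2.2,0.05,0.1],0],
    [0.71,[2.7,0.05,0.1],0],
    [0.71,[3.1,0.05,0.1],0],
    [0.71,[3.5,0.05,0.1],0],
    [0.71,[3.9,0.05,0.1],0],
    [0.71,[4.3,0.05,0.1],0],
    [0.71,[4.7,0.05,0.1],0],
    [0.71,[5.1,0.05,0.1],0]
  ]
}}

```text
time: 9.3
ee_pos: [514.7, 3.7, 4.5]
ee_rot: [[0.003, -1.0, 0.005], [-1.0, -0.003, -0.0], [0.0, -0.005, -1.0]]
contact_force: [-0.1, -0.3, 0.4]
grip_width: 0.291
```

Emit:
{"fn": "send_rows", "kwargs": {
  "plan": [
    [0.71,[0.5,0,0],0],
    [0.71,[1.0,0,0],0],
    [0.71,[1.5,0,0],0],
    [0.71,[2.0,0,0],0],
    [0.71,[2.5,0,0],0],
    [0.71,[3.0,0,0],0],
    [0.71,[3.5,0,0],0],
    [0.71,[4.0,0,0],0],
    [0.71,[4.5,0,0],0],
    [0.71,[5.0,0,0],0]
  ]
}}

```text
time: 10.3
ee_pos: [514.8, -46.7, 4.5]
ee_rot: [[0.003, -1.0, 0.005], [-1.0, -0.003, -0.0], [0.0, -0.005, -1.0]]
contact_force: [-0.1, 0.1, -0.2]
grip_width: 0.291
```

```bash
python3 - <<'E'
from h import *
for c in("top","scene"):
    p=r.capture(c);cv2.imwrite(f"pics/{c}3.png",p['frame'])
    print(c,[(np.round(d['centre'],1),round(d['confidence'],2)) for d in r.spot_point("disc0",p)])
go(519,-222,5,0)
E
```

```text
top [(array([584.5,  -8. ,  25.7]), 0.35)]
scene [(array([687.9, 266. ,  -4.6]), 0.68), (array([514.5, -72. ,  -2. ]), 0.57), (array([585.3,  -9. ,  24.9]), 0.55)]
t 10.5 pos [514.8 -46.4   4.4] yaw -179.9 shift [17.56 -0.38 -0.05] turn 0.02 F [-0.5  0.7  0.1] j6 -12.9
```

View pics/scene3.png

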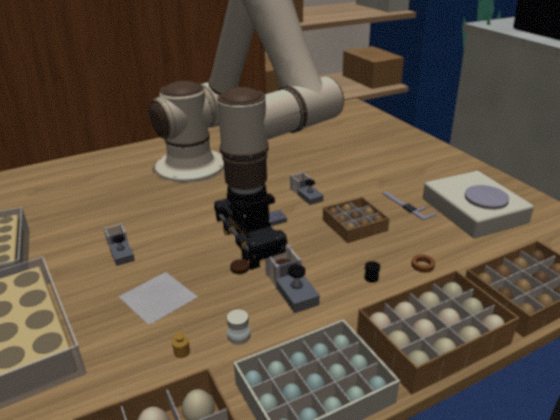

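The disc is at (514.5,-72), seen at (241,266), cradled about 25 mm ahead of the TCP as planned. I'll keep pushing.

Emit:
{"fn": "send_rows", "kwargs": {
  "plan": [
    [0.71,[0.5,0,0],0],
    [0.71,[1.1,0,0],0],
    [0.71,[1.7,0,0],0],
    [0.71,[2.3,-0.05,0],0],
    [0.71,[2.9,-0.05,0],0],
    [0.71,[3.5,-0.05,0],0],
    [0.71,[4.1,-0.1,0],0],
    [0.71,[4.7,-0.1,0],0],
    [0.71,[5.3,-0.1,0],0],
    [0.71,[5.9,-0.1,0],0]
  ]
}}

```text
time: 11.5
ee_pos: [515.9, -105.9, 4.4]
ee_rot: [[0.002, -1.0, 0.005], [-1.0, -0.002, -0.0], [0.0, -0.005, -1.0]]
contact_force: [-0.4, 0.0, -0.5]
grip_width: 0.294
```

Emit:
{"fn": "send_rows", "kwargs": {
  "plan": [
    [0.71,[0.6,0,0],0],
    [0.71,[1.2,0,0],0],
    [0.71,[1.8,0,0],0],
    [0.71,[2.4,-0.05,0],0],
    [0.71,[3.0,-0.05,0],0],
    [0.71,[3.6,-0.05,0],0],
    [0.71,[4.2,-0.1,0],0],
    [0.71,[4.8,-0.1,0],0],
    [0.71,[5.4,-0.1,0],0],
    [0.71,[6.0,-0.1,0],0]
  ]
}}

```text
time: 12.5
ee_pos: [517.0, -166.4, 4.5]
ee_rot: [[0.002, -1.0, 0.005], [-1.0, -0.002, -0.0], [0.0, -0.005, -1.0]]
contact_force: [-0.4, -0.1, -0.9]
grip_width: 0.292
```

```bash
python3 - <<'E'
from h import *
p=r.capture("scene")
print([(np.round(d['centre'],1),round(d['confidence'],2)) for d in r.spot_point("disc0",p)])
go(519,-222,5,0)
E
```

```text
[(array([ 512.4, -189.4,   -1.5]), 0.66), (array([586.8,  -7.3,  28.8]), 0.45)]
t 12.6 pos [ 517.  -166.7    4.5] yaw -179.9 shift [ 5.53 -0.19 -0.05] turn 0.01 F [-0.1  0.3  0.2] j6 0.8
```

Emit:
{"fn": "send_rows", "kwargs": {
  "plan": [
    [0.71,[0.6,0,0],0],
    [0.71,[1.2,-0.05,0],0],
    [0.71,[1.8,-0.05,0],0],
    [0.71,[2.4,-0.1,0],0],
    [0.71,[3.0,-0.1,0],0],
    [0.71,[3.6,-0.1,0],0],
    [0.71,[4.2,-0.15,0],0],
    [0.71,[4.8,-0.15,0],0],
    [0.71,[5.2,-0.15,0],0],
    [0.71,[5.5,-0.15,0],0]
  ]
}}

```text
time: 13.6
ee_pos: [518.5, -222.1, 4.4]
ee_rot: [[0.001, -1.0, 0.005], [-1.0, -0.001, -0.0], [0.0, -0.005, -1.0]]
contact_force: [-0.4, -0.8, 0.2]
grip_width: 0.288
```

Emit:
{"fn": "send_rows", "kwargs": {
  "plan": [
    [0.71,[-0.3,0,0],0],
    [0.71,[-1,0,0],0],
    [0.71,[-3,0,0],0],
    [0.71,[-4,0,-3],0],
    [0.71,[-4,0,-7],0],
    [0.71,[-6,0,-12],0],
    [0.71,[-10,0,-15],0],
    [0.71,[-14,0,-15],0],
    [0.71,[-14,0,-15],0]
  ]
}}

```text
time: 14.5
ee_pos: [518.3, -77.8, 156.4]
ee_rot: [[0.007, -1.0, 0.009], [-1.0, -0.007, 0.001], [-0.001, -0.009, -1.0]]
contact_force: [-1.2, -0.6, -0.5]
grip_width: 0.29
```

```bash
python3 - <<'E'
from h import *
for c in("top","scene"):
    p=r.capture(c);cv2.imwrite(f"pics/{c}4.png",p['frame'])
    for n in("disc0","card"): print(c,n,[(np.round(d['centre'],1),round(d['confidence'],2)) for d in r.spot_point(n,p)])
go(519,-222,5,0)
a,b=cv2.imread("pics/scene4.png"),cv2.imread("pics/top4.png")
cv2.imwrite("pics/end.png",np.hstack([cv2.resize(a[210:370,90:330],(480,320),interpolation=cv2.INTER_CUBIC),cv2.resize(b[130:290,340:440],(200,320))]))
E
```

```text
top disc0 [(array([ 5.204e+02, -2.506e+02, -3.000e-01]), 0.72)]
top card [(array([ 522.3, -248.2,   -1.2]), 0.55)]
scene disc0 [(array([ 516. , -247.4,   -1.7]), 0.7), (array([588. ,  -7.8,  27. ]), 0.64)]
scene card [(array([ 518.9, -249.1,    2. ]), 0.83)]
t 14.8 pos [517.2 -82.7 153.8] yaw -180.0 shift [13.92 -0.12 14.89] turn 0.0 F [ 0.1 -0.4 -1. ] j6 -8.8
```

View pics/end.png

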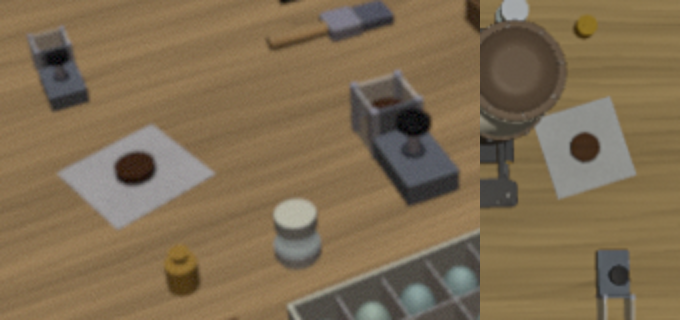

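The disc lies flat at the centre of the card, the plunger is up, the bystanders in view are in place and the hand is clear. Handing in.

```bash
python3 -c "
from plant import r
print(r.job_done())"
```

```text
the job is handed in; nothing more can be done
None
```

I pressed the plunger of the largest feeder once and let it rise. It reached its stop: the force rose to about 11 N with no further travel. One disc came out, and I pushed it along the table with two spread fingertips onto the card. The job is handed in, with no verdict given.

**Disc on the card:** In the last pictures the disc lies flat about 3 mm from the card's centre, against the 36 mm allowed. The two cameras agree on its position to about 5 mm.

**Feeder and hand:** The plunger is up, the other three discs are still in the magazine, and the hand is clear, about 150 mm above the table.

**Bystanders:** In the final close-up, the jar, weight and brush look undisturbed. I did not measure any bystander again at the end. The loupe, egg ring, calliper and egg tray were outside that close-up, but the tool kept well clear of them.

**Checks that disagreed:**
- The networks sometimes missed the disc or the plunger, or marked the egg ring or the small feeders instead. I sorted those out by position.
- During the push, one reading put the disc about 5 mm to the side of its expected place. The final pictures did not bear that out.

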